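# Tighten the drill bit in its chuck and hold it down in the sharpener's sprung port

## Robot

A 6-joint arm with a two-finger parallel gripper is mounted at the origin on the work surface. World frame = base frame: x ahead of the robot, y to its left, z up, the work surface at z = 0. Lengths are in mm, angles in rad, forces in N, time in s.
With the tool pointing down it reaches from about 275 to 875 mm from the base axis. Payload 12.5 kg.
Tool frame: the origin (TCP) lies at the very end of the fingers, on their centre line; the grasp point (between the pads) lies 19 mm behind it; z points along the fingers, y is the line along which they close (so a half turn about z gives the same grasp; the last joint's range is limited). The gripper opens to 85 mm and grips with 20 to 120 N. Pads are 22 mm wide; open, the fingers measure 114 mm over their backs; the gripper's body (76 mm by 85 mm) begins 54 mm behind the grasp point. The pads swing forward as they close: fully open they stand 13 mm farther back than shut.
Start: joints at [1.032, 0.351, 1.652, -0, 1.139, -0.085], TCP at [241.079, 494.333, 193.39] pointing down, gripper open.
Joint ranges: [-2.75, 2.75], [-0.79, 2.1], [0.01, 2.65], [-1.57, 4.71], [0.07, 3.14], [-2.87, 2.87]. Speed limits (rad/s): [2.22, 2.22, 2.79, 3.14, 3.14, 3.14].

## Interface

Orientations are given as a rotation vector (axis times angle).
In Python, from bench import arm, viewer, job gives the robot as it stands (arm), with the cameras (viewer) and the job (job).
- The arm moves only by the shell command python3 shift.py 'ROWS' [FORCE]. ROWS is a JSON list of rows, 1 to 10 of them, each of 5 numbers: dx, dy, dz in mm, then a turn about the tool's z in rad, then the finger opening in mm; each row shifts and turns the commanded pose from where the row before left it, along the tool's axes as they then stand; what a row does not reach is not made up. A row lasts 1/12 s, in which the tool goes at most 41.7 mm and 0.125 rad, less where a joint would pass 70% of its speed; a pose out of reach is approached as far as the arm can. The fingers move at their own pace and stop on an object; FORCE is the grip in N (left out, the last holds). Time passes only in rows, so rows that do not move let the fingers close. It prints the time, the measured TCP pose, the force, the opening and the grip force at its end.
- arm.get_obs(): the state, without advancing time (a new reading comes with each control period).
- viewer.camera(name): name is "scene" or "top"; returns the picture (480x640x3 uint8, red, green, blue); there is no depth.
- viewer.calibration(name): a dict with "fx", "fy", "cx", "cy" (pixels), "T" (4x4, takes a point from camera to world coordinates). Camera axes: x right, y up, looking along -z (the intrinsics and any distortion apply to the point x, -y, -z); pixel columns grow to the right and rows downward; lengths in mm; the calibration is good to about 2 mm. A picture is of the moment at which its call begins. calibration takes no time and is no camera call.
- job.finish_job(): hands the job in; it is judged then, once.
The state is a dict: "time": time; "joint_pos": joint angles; "dq": joint speeds; "joint_efforts": joint torques, N m; "ee_pos": TCP position; "tool_rot": TCP orientation; "ft_force": force on the tool from outside, world axes, zero at the start; "ft_torque": the same for the moment, N m; "opening": finger opening in mm; "grip_force": force on a finger pad.
Only numpy, scipy, OpenCV 4.12 (cv2) and the standard library are available. Lean on these libraries where they do the work, as an engineer would, in place of code of your own. Each camera call takes 0.05 s, during which the arm holds its last target. There are 200 camera calls.

## Task

The big drill bit is standing loose in the sharpener's hand chuck, set to depth on the setting stand: with the chuck still seated there, turn its black knurled knob clockwise (seen from above) until the jaws grip the bit tight. Then lift the chuck with the bit out, put it nose first into the sprung ring port on top of the drill sharpener and press it straight down by the knob until the ring is fully down. Finish holding it pressed down there - do not let go, I will start the wheel - and leave the jars and tools around as they are.

Things in the scene. Friction and masses are not known exactly. Their poses are not given: they have to be found in the camera images.
- stand: setting stand, fixed: dark base plate 100 x 110 mm, two cheeks, bright top plate 70 x 90 mm, its upper face 74 mm above the bench. The chuck hangs by its flange in the plate's 34 mm hole, the bit's tip on a button 16 mm above the bench. Two bars 6 mm high beside the flange's flats (1 mm play) keep the chuck from turning with its knob. Origin: on the bench under the hole's axis; z up
- chuck: hand chuck, 0.4 to 0.6 kg with knob, upright, nose down. Origin: centre of the nose's lower face, 48 mm above the bench on the stand; z along the chuck, up. Above it: steel nose 30 mm wide to 26 mm; flange 26 to 34 mm, 54 mm wide, its two flats 44 mm apart facing +x and -x; neck 36 mm wide to 44 mm; black knob to 84 mm. It leaves the stand straight up (60 mm); with open jaws the bit stays behind
- knob_mid (a point): point on the chuck's axis halfway up its black knurled knob, which is 40 mm in diameter and 40 mm high; 64 mm above the chuck's origin. The place to grip, from above, for turning, lifting and pressing
- knob (a joint): turn of the knob on the chuck, rad; grows as it is turned clockwise seen from above and draws the three jaws together. Starts between 0 and 0.5, stays where it is left (friction about 0.12 N m). The jaws touch the bit at about 1.9 to 2.0; from about 2.25 they hold it tight; at 2.5 the knob stops. The knob follows a gripper that grips and turns it, but for some hundredths of a rad
- jaw_a: one of the three jaws, a steel strip 5 mm wide and 32 mm long; origin at the middle of its gripping face's lower end, 8 mm below the nose. Moves about 1 mm inwards per rad of the knob
- jaw_b: second jaw, likewise
- jaw_c: third jaw, likewise
- bit: twist drill bit, steel, 12 mm in diameter, 122 mm long, 90 g, upright in the chuck. Origin: its tip, at the lower end; z axis along the bit, up. Set to depth its tip is 32 mm below the chuck's origin (24 mm below the jaws) and its shank shows 6 mm above the knob
- sharpener: drill-bit sharpener, fixed: grey housing 150 mm deep (x), 170 mm wide, 100 mm high, an aluminium motor on its back (+x), a round wheel guard on its -y side. Origin: on the bench under the port's axis, 65 mm behind the housing's front face; z up. Below the ring the port is open, 39 mm wide, down to 35 mm above the bench. Only the port is higher than 103 mm
- ring_top (a point): centre of the upper face of the port's sprung ring, a dark steel ring of 64 mm outside and 35 mm inside diameter, on the port's vertical axis; 138 mm above the bench when free. The chuck's nose goes through the ring with 2.5 mm play all round and its flange rests on the ring
- ring (a joint): how far the ring is pressed down, in m: 0 free, 0.012 fully down on its stop. Its spring needs about 6 N to start and about 17 N fully down, of which the weight of the chuck gives 4 to 6 N
- jar_a: closed pigment jar, 61 mm across its black lid, 55 mm high; origin under its centre. Not part of the job
- jar_b: closed pigment jar, 61 mm across its black lid, 55 mm high; origin under its centre. Not part of the job
- jar_c: closed pigment jar, 61 mm across its black lid, 55 mm high; origin under its centre. Not part of the job
- tape: tape measure, 70 x 36 x 60 mm, standing; origin under its centre. Not part of the job
- caliper: flat caliper lying on the bench, 230 mm long; origin under its middle. Not part of the job
- mallet: rubber mallet lying on the bench, 285 mm long, head 56 mm high; origin on the bench under it. Not part of the job
- slice: round slice of a branch, 110 mm across, 22 mm thick; origin under its centre. Not part of the job

How it is judged (in metres and radians):
On the way, in this order (a step that is already met when the one before it is completed fails the run):
1. the three jaws grip the bit tight, the chuck still seated in the stand and the bit at its set depth (contact force between each of jaw_a, jaw_b, jaw_c and bit above 5 N and z of bit in the frame of chuck between -0.036 and -0.028 m and z of chuck in the frame of stand below 0.052 m and horizontal distance between chuck and stand below 0.005 m), for 0.2 s.
2. the chuck is lifted clear of the stand with the bit in it (z of bit in the frame of chuck between -0.036 and -0.028 m and height (world z) of chuck above 0.12 m and contact force between chuck and the fingers above 3 N and height (world z) of bit above 0.085 m), for 0.1 s.
At the end, for the whole second after the job is handed in: Ring down more than 10.5 of its 12 mm, pressed by the chuck (over 8 N), not by the fingers, which hold the chuck; chuck upright within 5 degrees, within 6 mm of the port's axis, still; all three jaws grip the bit (over 2 N), its tip 32 mm (4 either way) below the nose (value of joint ring above 0.0105 m and contact force between chuck and sharpener above 8 N and contact force between chuck and the fingers above 5 N and contact force between the fingers and sharpener below 0.5 N and horizontal distance between chuck and sharpener below 0.006 m and angle between chuck's own z axis and vertical below 0.09 rad and linear speed of chuck below 0.02 m/s and horizontal distance between bit and chuck below 0.004 m and contact force between each of jaw_a, jaw_b, jaw_c and bit above 2 N and z of bit in the frame of chuck between -0.036 and -0.028 m); the arm keeps its last pose, push and grip.
It fails at once if a jar, the tape, the caliper, the mallet or the slice of wood is pushed more than 30 mm away (distance of any of jar_a, jar_b, jar_c, tape, caliper, mallet, slice from where it was at the start of the episode above 0.03 m).
It fails at once if the bit falls out on to the bench (height (world z) of bit below 0.01 m).
It also fails if it takes over 64 s, if anything falls off the work surface, if the arm or the gripper's body presses on something with over 40 N, if the wrist force passes 120 N, or if a joint passes its speed limit or range.

## Working session

There is one attempt and no reset: what is moved stays moved. The work goes in short steps, Python scripts to look and compute and a shell command to move; the robot and the scene stay as the last step left them, time stands still between calls to the robot, and variables do not carry over. Pictures are saved under pics/ and viewed, at most 10 in all, crops included, and the job is handed in when it is done.

```bash
ls; mkdir -p pics; cat > look.py <<'E'
import sys,cv2
from bench import arm, viewer, job
n,o=sys.argv[1:3]
cv2.imwrite('pics/'+o,cv2.cvtColor(viewer.camera(n),cv2.COLOR_RGB2BGR))
E
python3 look.py top t0.png; python3 look.py scene s0.png
python3 -c "
from bench import arm, viewer, job
for n in ('top','scene'): print(viewer.calibration(n))
o=arm.get_obs();print(o['tool_rot'],o['ee_pos'],o['opening'],o['time'])"
```

```text
bench.py
pics
shift.py
{'fx': 562.5932920500262, 'fy': 562.5932920500262, 'cx': 323.27621280797405, 'cy': 237.63598993125774, 'T': array([[ 9.02844022e-04,  9.81982957e-01, -1.88967346e-01,
         2.18240204e+02],
       [-9.99975629e-01,  2.19475509e-03,  6.62754758e-03,
         6.57695249e+00],
       [ 6.92287581e-03,  1.88956757e-01,  9.81961006e-01,
         1.62515357e+03],
       [ 0.00000000e+00,  0.00000000e+00,  0.00000000e+00,
         1.00000000e+00]])}
{'fx': 621.2455193816246, 'fy': 621.2455193816246, 'cx': 318.7665774334488, 'cy': 238.53195702490044, 'T': array([[ 7.34282594e-01, -3.46699867e-01,  5.83633682e-01,
         1.30994267e+03],
       [ 6.78509157e-01,  4.01825745e-01, -6.14948286e-01,
        -8.75786562e+02],
       [-2.13165501e-02,  8.47546620e-01,  5.30292685e-01,
         8.63485127e+02],
       [ 0.00000000e+00,  0.00000000e+00,  0.00000000e+00,
         1.00000000e+00]])}
[-7.06647230e-01 -3.06074075e+00  1.53209030e-03] [240.92553125 494.06578506 192.92773469] 85.36903920888163 0.1
```

View pics/t0.png

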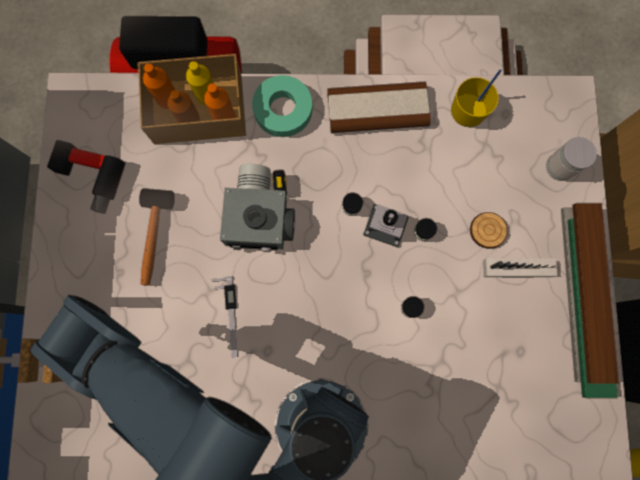

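View pics/s0.png

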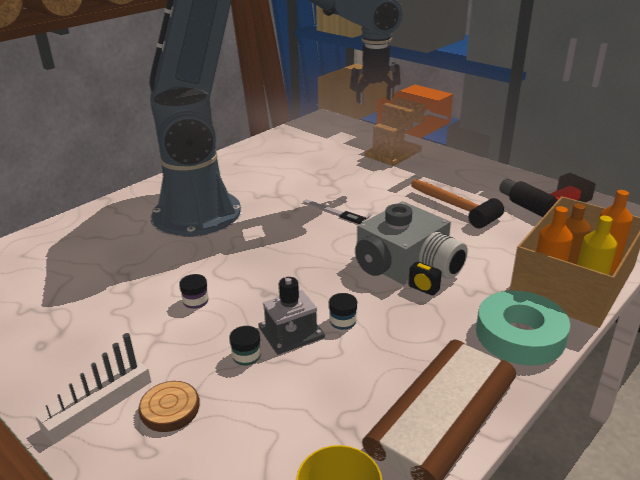

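The top view shows the stand and knob near (389,217), jars beside it at (353,203) and (427,229), and the port ring near (258,215). In the scene view the knob is near (289,291) and the ring near (399,211). Next I'll enlarge both.

```bash
python3 - <<'E'
import cv2,numpy as np
t=cv2.imread('pics/t0.png');s=cv2.imread('pics/s0.png')
r=lambda i,x,y,w,h:cv2.resize(i[y:y+h,x:x+w],(400,300),interpolation=cv2.INTER_CUBIC)
cv2.imwrite('pics/z0.png',np.vstack([np.hstack([r(t,350,180,80,60),r(t,220,180,80,60)]),np.hstack([r(s,250,265,80,60),r(s,360,190,80,60)])]))
E
```

```text
(no output)
```

View pics/z0.png

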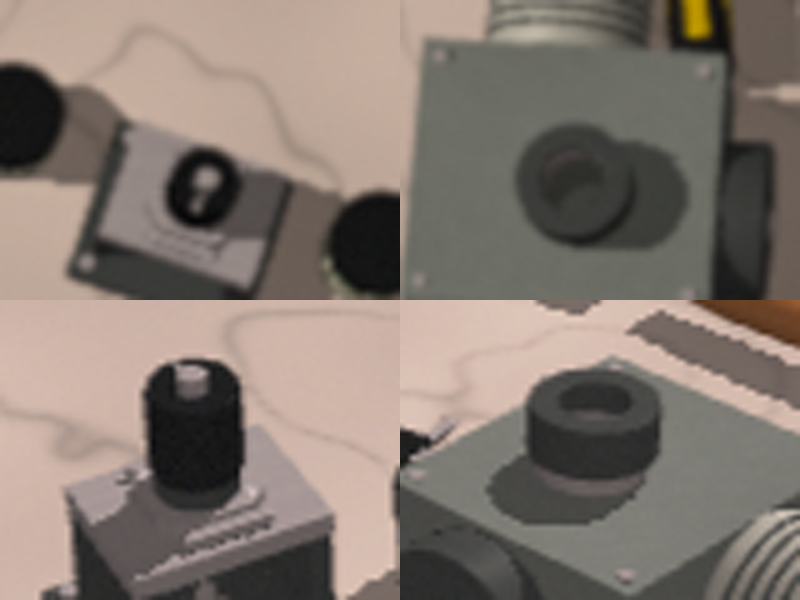

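The crops put the knob top face at about (391.2,216.4) in top and (288.8,281.4) in scene. The ring's top face is at about (254.3,216.3) in top and (398.8,210.4) in scene. I'll cast rays, refining by ellipse where it works.

```bash
cat > geo.py <<'E'
import numpy as np
from bench import arm, viewer, job
def ray(n,u,v):
    c=viewer.calibration(n);T=c['T']
    d=T[:3,:3]@np.array([(u-c['cx'])/c['fx'],-(v-c['cy'])/c['fy'],-1]);return T[:3,3],d
def plane(n,uv,z):
    o,d=ray(n,*uv);return o+d*(z-o[2])/d[2]
def tri(a,b):
    o1,d1=ray('top',*a);o2,d2=ray('scene',*b)
    s=np.linalg.lstsq(np.c_[d1,-d2],o2-o1,rcond=None)[0]
    p,q=o1+s[0]*d1,o2+s[1]*d2;return (p+q)/2,np.linalg.norm(p-q)
def proj(n,p):
    c=viewer.calibration(n);q=c['T'][:3,:3].T@(np.asarray(p)-c['T'][:3,3]);return c['cx']-c['fx']*q[0]/q[2],c['cy']+c['fy']*q[1]/q[2]
E
python3 - <<'E'
from geo import *
import cv2
np.set_printoptions(precision=1,suppress=True)
print('knobtop',plane('top',(391.2,216.4),132),plane('scene',(288.8,281.4),132),tri((391.2,216.4),(288.8,281.4)))
print('bit',plane('top',(391.6,215),138),plane('scene',(288.4,279.4),138))
print('ring',plane('top',(254.3,216.3),138),plane('scene',(398.8,210.4),138),tri((254.3,216.3),(398.8,210.4)))
# plate corners
for c in [(122,122),(292,185),(253,290),(97,232)]: print('plate',plane('top',(350+c[0]/5,180+c[1]/5),74))
# dark silhouettes of the knob in both views
for n,f,(x,y,w,h) in [('top','t0',(378,204,26,26)),('scene','s0',(272,270,36,40))]:
    g=cv2.imread(f'pics/{f}.png',0)[y:y+h,x:x+w]
    m=(g<45).astype(np.uint8);k,l,st,ce=cv2.connectedComponentsWithStats(m)
    i=1+st[1:,4].argmax();print(n,st[i]+[x,y,0,0,0],ce[i]+[x,y])
o=arm.get_obs();print(o['joint_pos'])
E
```

```text
knobtop [ 564.9 -188.5  132. ] [ 569.3 -185.7  132. ] (array([ 566.8, -186.8,  131. ]), np.float64(4.990721316528905))
bit [ 567.4 -188.9  138. ] [ 569.9 -187.1  138. ]
ring [562.9 183.5 138. ] [569.7 181.  138. ] (array([565. , 185. , 134.1]), np.float64(3.1752085614888075))
plate [ 613.3 -149.1   74. ]
plate [ 576.8 -244.8   74. ]
plate [ 516.2 -221.2   74. ]
plate [ 549.3 -133.9   74. ]
top [384 210  14  15 124] [390.2 217.5]
scene [279 278  19  27 398] [288.6 291.8]
[ 1.   0.4  1.7  0.   1.1 -0.1]
```

```bash
cat > go.py <<'E'
import sys,numpy as np
from bench import arm, viewer, job
from scipy.spatial.transform import Rotation as R
o=arm.get_obs();r=R.from_rotvec(o['tool_rot'])
np.set_printoptions(precision=2,suppress=True)
print('t',o['time'],'pos',o['ee_pos'],'q',np.array(o['joint_pos']),'open',round(o['opening'],1),'grip',round(o['grip_force'],1))
print('F',o['ft_force'],'M',o['ft_torque']); print('axes x,y,z:',r.as_matrix().T.tolist())
if len(sys.argv)>3: print('tool shift',r.inv().apply(np.array(sys.argv[1:4],float)-o['ee_pos']))
E
python3 go.py 567 -187.5 200
python3 shift.py '[[-28,-22,-0.5,0,85],[-28,-22,-0.5,0,85],[-28,-22,-0.5,0,85],[-28,-22,-0.5,0,85],[-28,-22,-0.5,0,85],[-28,-22,-0.5,0,85],[-28,-22,-0.5,0,85],[-28,-22,-0.5,0,85],[-28,-22,-0.5,0,85],[-28,-22,-0.5,0,85]]' 30; python3 shift.py '[[-28,-22,0,0,85],[-28,-22,0,0,85],[-28,-22,0,0,85],[-28,-22,0,0,85],[-28,-22,0,0,85],[-28,-22,0,0,85],[-28,-22,0,0,85],[-28,-22,0,0,85],[-28,-22,0,0,85],[-28,-22,0,0,85]]';python3 go.py 567 -187.5 180
```

```text
time: 0.93
ee_pos: [396.6, 172.2, 198.4]
tool_rot: [-0.707, -3.061, 0.0]
ft_force: [0.5, 0.1, -0.5]
opening: 85.3
grip_force: 0.0
time: 1.77
ee_pos: [551.8, -148.4, 198.1]
tool_rot: [-0.707, -3.06, -0.0]
ft_force: [0.3, 0.8, -0.0]
opening: 84.8
grip_force: 0.0
t 1.7667 pos [ 551.8  -148.37  198.07] q [-0.34  0.39  1.59  0.    1.17 -1.46] open 84.8 grip 0.0
F [ 0.3   0.85 -0.01] M [0.   0.03 0.03]
axes x,y,z: [[-0.8986886620723024, 0.43858674829462196, 0.0005940395987414644], [0.4385868377818184, 0.8986888144407045, 2.2884613731345807e-05], [-0.0005238198544013891, 0.00028110409202546376, -0.9999998232966091]]
tool shift [-30.83 -28.5   18.05]
```

```bash
python3 shift.py '[[-10,-10,0,0,85],[-10,-10,0,0,85],[-11,-8.5,0,0,85],[0,0,0,0,85],[0,0,0,0,85],[0,0,0,0,85]]';python3 go.py 567 -187.5 180; python3 look.py scene s1.png; python3 look.py top t1.png; python3 - <<'E'
import cv2,numpy as np
t=cv2.imread('pics/t1.png');s=cv2.imread('pics/s1.png')
r=lambda i,x,y,w,h:cv2.resize(i[y:y+h,x:x+w],(400,400),interpolation=cv2.INTER_CUBIC)
cv2.imwrite('pics/z1.png',np.hstack([r(t,340,165,100,100),r(s,230,210,120,120)]))
E
```

```text
time: 2.27
ee_pos: [566.5, -184.8, 198.3]
tool_rot: [-0.706, -3.061, -0.0]
ft_force: [-0.7, -0.2, -0.3]
opening: 85.2
grip_force: 0.0
t 2.2667 pos [ 566.47 -184.76  198.32] q [-0.39  0.43  1.52  0.    1.19 -1.51] open 85.2 grip 0.0
F [-0.75 -0.23 -0.34] M [ 0.03  0.01 -0.  ]
axes x,y,z: [[-0.8990756968503757, 0.4377927074744862, 0.0006607686207370816], [0.43779289513269737, 0.8990758331382296, 0.00016503978091257586], [-0.0005218278856740779, 0.0004376630635173337, -0.9999997680733235]]
tool shift [-1.69 -2.24 18.32]
```

View pics/z1.png

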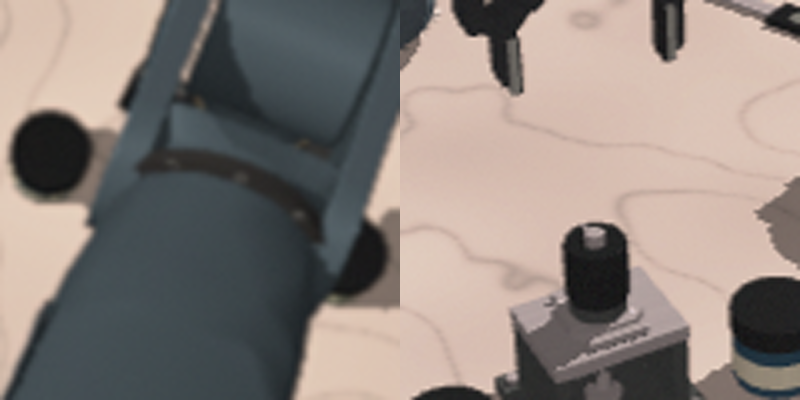

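The scene crop shows the fingertips at about (263.6,237) and (310.4,227.4), above the knob. I'll use them to check the scene camera's bias.

```bash
python3 - <<'E'
from geo import *
np.set_printoptions(precision=1,suppress=True)
p=np.array([566.5,-184.8,198.3]);y=np.array([.438,.899,0])
for dz in (0,13):
  for k in (-48,-43,0,43,48): print(dz,k,np.array(proj('scene',p+k*y+[0,0,dz])))
for x in (565,567,569):
  for yy in (-189,-187,-185): print(x,yy,np.array(proj('scene',(x,yy,132))),np.array(proj('top',(x,yy,132))))
E
```

```text
0 -48 [262.9 258.5]
0 -43 [265.4 257.9]
0 0 [286.5 253.1]
0 43 [307.2 248.4]
0 48 [309.6 247.8]
13 -48 [262.5 252.8]
13 -43 [265.  252.3]
13 0 [286.2 247.5]
13 43 [307.  242.8]
13 48 [309.4 242.3]
565 -189 [286.1 281.3] [391.4 216.4]
565 -187 [286.8 280.9] [390.6 216.4]
565 -185 [287.5 280.4] [389.9 216.4]
567 -189 [286.8 281.7] [391.4 215.7]
567 -187 [287.5 281.3] [390.6 215.7]
567 -185 [288.2 280.8] [389.9 215.7]
569 -189 [287.5 282.1] [391.3 214.9]
569 -187 [288.2 281.6] [390.6 214.9]
569 -185 [288.9 281.2] [389.9 214.9]
```

```bash
python3 - <<'E'
from geo import *
import cv2
np.set_printoptions(precision=1,suppress=True)
p=np.array([241,494.2,193]);y=np.array([.438,.899,0])
for dz in (0,13):
  for k in (-48,0,48): print(dz,k,np.array(proj('scene',p+k*y+[0,0,dz])))
s=cv2.imread('pics/s0.png');s1=cv2.imread('pics/s1.png')
r=lambda i,x,y:cv2.resize(i[y:y+100,x:x+100],(400,400),interpolation=cv2.INTER_CUBIC)
cv2.imwrite('pics/z2.png',np.hstack([r(s,330,40),r(s1,240,150)]))
E
```

```text
0 -48 [358.  120.7]
0 0 [373.  118.2]
0 48 [387.7 115.8]
13 -48 [358.1 116.5]
13 0 [373.1 114. ]
13 48 [387.8 111.6]
```

View pics/z2.png

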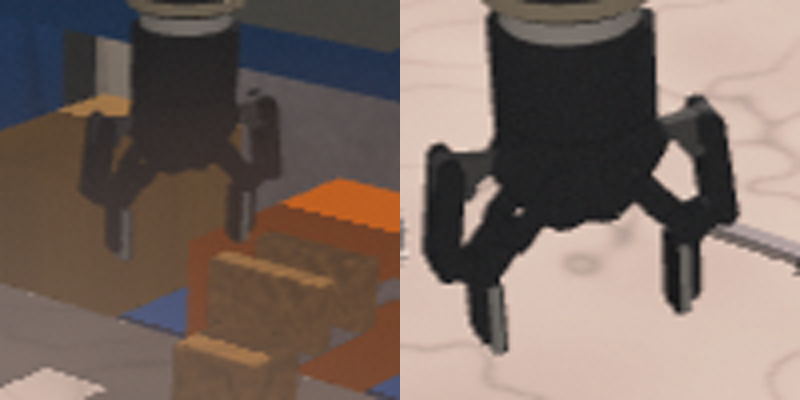

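Both pictures show the open fingertips about 35 mm higher than the reported TCP projects, even after the 13 mm swing. In z2 the tips are at (361,104)/(390,99.5) at the start and (263.6,237)/(310.4,227) now. I'll part-close and lower a little to check before gripping.

```bash
python3 shift.py '[[-2,-2,10,0,50],[0,0,10,0,50],[0,0,10,0,50],[0,0,5,0,50],[0,0,0,0,50],[0,0,0,0,50],[0,0,0,0,50],[0,0,0,0,50]]'; python3 go.py 567 -187.5 93; python3 look.py scene s2.png;  python3 - <<'E'
from geo import *
import cv2
np.set_printoptions(precision=1,suppress=True)
o=arm.get_obs();print('tcp px',proj('scene',o['ee_pos']))
s1=cv2.imread('pics/s2.png')
cv2.imwrite('pics/z3.png',cv2.resize(s1[200:320,240:340],(500,600),interpolation=cv2.INTER_CUBIC))
E
```

```text
time: 3.03
ee_pos: [568.0, -188.6, 163.8]
tool_rot: [0.707, 3.06, -0.0]
ft_force: [-0.2, 0.0, -0.5]
opening: 49.7
grip_force: 0.0
t 3.0333 pos [ 568.03 -188.61  163.81] q [-0.4   0.47  1.55 -0.    1.12 -1.52] open 49.7 grip 0.0
F [-0.16  0.   -0.51] M [0.   0.01 0.03]
axes x,y,z: [[-0.8987714893470223, 0.438416768585044, -0.0007395677004738106], [0.43841686770662064, 0.8987717447455378, 3.094151472134163e-05], [0.0006782678314115493, -0.0002964296034299633, -0.9999997260410821]]
tool shift [ 1.47  0.55 70.81]
tcp px (np.float64(286.5545205336645), np.float64(268.73422348025866))
```

View pics/z3.png

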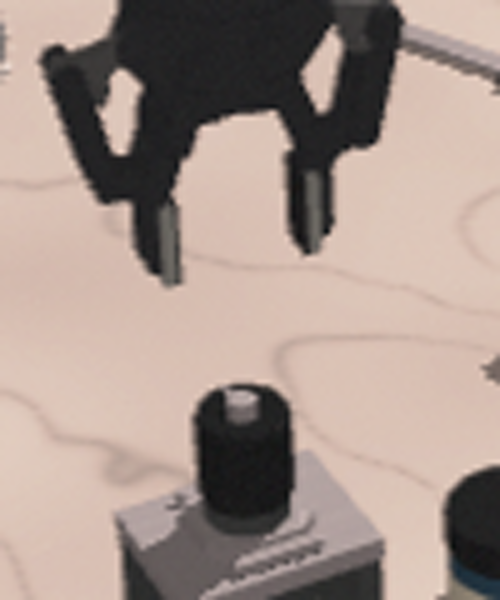

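In z3 the tips are at (272,256) and (302,250), 15 px above the projected TCP, though the columns agree. I'll check the base and wrist projections to see whether the offset is vertical or horizontal.

```bash
python3 look.py top t2.png; python3 - <<'E'
from geo import *
import cv2
np.set_printoptions(precision=1,suppress=True)
print('base scene',np.array(proj('scene',(0,0,0))),'top',np.array(proj('top',(0,0,0))))
for z in (164,300,450): print(z,'tcp axis top',np.array(proj('top',(568,-188.6,z))),'scene',np.array(proj('scene',(568,-188.6,z))))
print('start axis',[np.array(proj('top',(241,494,z))) for z in (193,320,450)])
a=cv2.imread('pics/t2.png')[120:340,290:470];b=cv2.imread('pics/s2.png')[60:300,100:400]
cv2.imwrite('pics/z4.png',np.hstack([cv2.resize(a,(400,489),interpolation=cv2.INTER_CUBIC),cv2.copyMakeBorder(cv2.resize(b,(400,320)),0,169,0,0,0)]))
E
```

```text
base scene [195.6 212.3] top [321.5 426.3]
164 tcp axis top [392.7 212.6] scene [286.5 268.7]
300 tcp axis top [399.9 199.6] scene [283.  208.5]
450 tcp axis top [409.6 181.9] scene [278.5 132.8]
start axis [array([124.5, 336.5]), array([105.5, 335.5]), array([ 81.9, 334.4])]
```

View pics/z4.png

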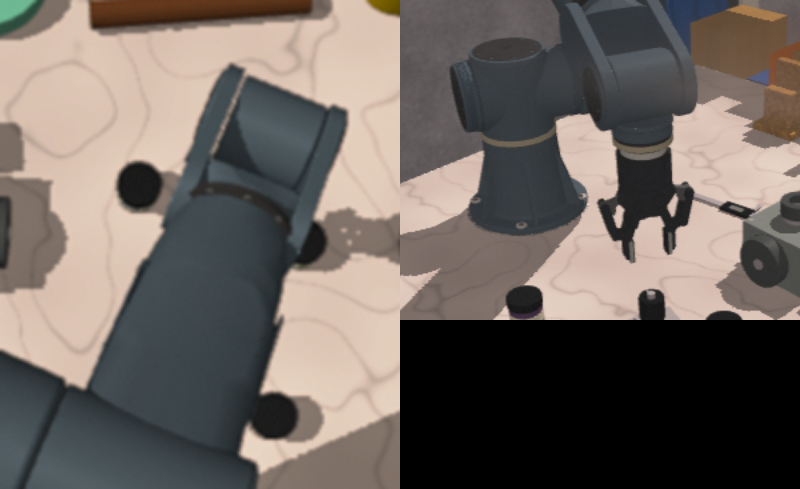

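Base and wrist agree horizontally, so the fingertips really do sit about 30 mm above the reported TCP. I'll go down slowly with the fingers at 65 mm and watch the force, then look again.

```bash
python3 shift.py '[[1.5,0.5,8,0,65],[0,0,8,0,65],[0,0,8,0,65],[0,0,8,0,65],[0,0,8,0,65],[0,0,8,0,65],[0,0,8,0,65],[0,0,7,0,65],[0,0,3,0,65],[0,0,0,0,65]]'; python3 go.py 567 -187.5 93; python3 look.py scene s3.png;  python3 - <<'E'
from geo import *
import cv2
s1=cv2.imread('pics/s3.png')
cv2.imwrite('pics/z5.png',cv2.resize(s1[210:330,240:340],(500,600),interpolation=cv2.INTER_CUBIC))
E
```

```text
time: 3.97
ee_pos: [566.3, -187.2, 96.5]
tool_rot: [-0.706, -3.06, -0.0]
ft_force: [0.4, -0.2, -0.3]
opening: 65.0
grip_force: 0.0
t 3.9667 pos [ 566.3  -187.23   96.49] q [-0.4   0.55  1.61 -0.    0.99 -1.51] open 65.0 grip 0.0
F [ 0.41 -0.25 -0.27] M [-0.07  0.05 -0.01]
axes x,y,z: [[-0.8987886508331434, 0.4383802902876318, 0.0012970045756401473], [0.43838056220690713, 0.8987894503108843, -8.178639269547898e-05], [-0.0012015875721617323, 0.0004950729135067796, -0.9999991555447018]]
tool shift [-0.75  0.07  3.49]
```

View pics/z5.png

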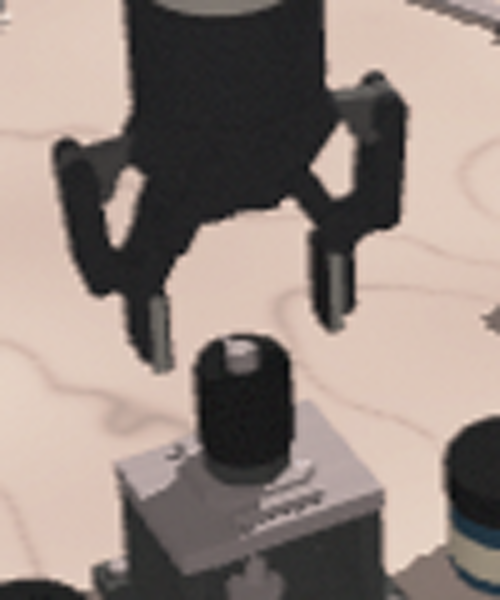

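z5 shows the tips at about (271,284) and (307,275.6), level with the knob's top face although TCP reads 96.5. So the tips are about 38 mm above the TCP. I'll go down to TCP 75 under guard and close gently; the opening (40 for the knob, 36 for the neck) will tell which it is.

```bash
python3 shift.py '[[-0.7,0,7,0,65],[0,0,7,0,65],[0,0,7,0,65],[0,0,0,0,65]]'; python3 shift.py '[[0,0,0,0,30],[0,0,0,0,30],[0,0,0,0,30],[0,0,0,0,30],[0,0,0,0,30],[0,0,0,0,30]]' 20; python3 go.py 567 -187.5 93
```

```text
time: 4.35
ee_pos: [566.5, -187.4, 74.7]
tool_rot: [-0.706, -3.059, -0.001]
ft_force: [0.6, 0.1, -0.0]
opening: 65.2
grip_force: 0.0
time: 4.85
ee_pos: [567.4, -187.9, 76.7]
tool_rot: [0.707, 3.061, -0.0]
ft_force: [-0.7, -0.4, 1.7]
opening: 39.4
grip_force: 22.4
t 4.85 pos [ 567.42 -187.87   76.65] q [-0.4   0.57  1.62 -0.    0.95 -1.51] open 39.4 grip 22.4
F [-0.67 -0.41  1.7 ] M [-0.09  0.08  0.02]
axes x,y,z: [[-0.8987556334479073, 0.4384496333576094, -0.0004799523192889056], [0.43844970387046805, 0.8987557259430184, -4.754510064069472e-05], [0.00041051376319667257, -0.0002531663793078371, -0.9999998836926104]]
tool shift [  0.53   0.14 -16.35]
```

It stopped at 39.4 mm, so it is on the knob and the visual tip height is right. I'll reopen, go 14 mm lower to centre the pads, and grip firmly.

```bash
python3 shift.py '[[0,0,0,0,56],[0,0,0,0,56],[0,0,5,0,56],[0,0,5,0,56],[0,0,4,0,56],[0,0,0,0,56]]'; python3 shift.py '[[0,0,0,0,30],[0,0,0,0,30],[0,0,0,0,30],[0,0,0,0,30],[0,0,0,0,30]]' 70; python3 go.py; python3 look.py scene s4.png; python3 - <<'E'
import cv2
s=cv2.imread('pics/s4.png');cv2.imwrite('pics/z6.png',cv2.resize(s[220:340,240:340],(500,600),interpolation=cv2.INTER_CUBIC))
E
```

```text
time: 5.35
ee_pos: [566.7, -187.4, 61.1]
tool_rot: [-0.706, -3.059, -0.001]
ft_force: [0.4, -0.5, -1.3]
opening: 56.2
grip_force: 0.0
time: 5.77
ee_pos: [567.3, -187.7, 62.6]
tool_rot: [0.707, 3.061, -0.0]
ft_force: [-0.2, -0.0, 0.5]
opening: 38.8
grip_force: 70.4
t 5.7667 pos [ 567.32 -187.75   62.55] q [-0.4   0.59  1.63 -0.    0.92 -1.51] open 38.8 grip 70.4
F [-0.22 -0.03  0.48] M [-0.    0.07  0.05]
axes x,y,z: [[-0.8987887476050116, 0.4383819813731184, -0.0001599562260384156], [0.4383819916249902, 0.8987887561925616, -3.40695697847133e-05], [0.00012883137193957144, -0.00010074327490178174, -0.9999999866266354]]
```

View pics/z6.png

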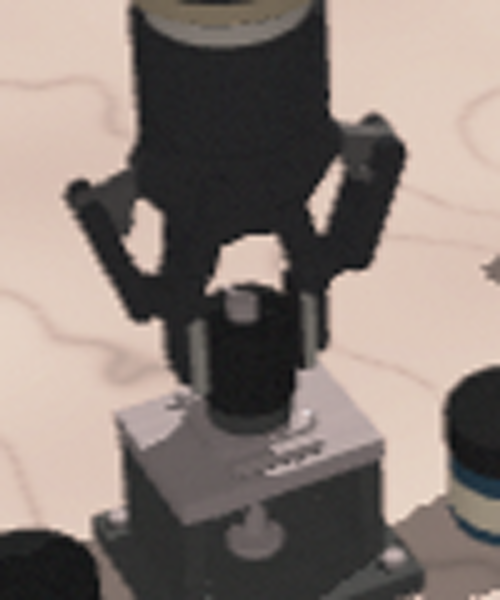

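z6 shows the pads square on both sides of the knob, with the tips a few mm above its lower edge. Now turning clockwise.

```bash
python3 shift.py '[[0,0,0,0,30],[0,0,0,0.05,30],[0,0,0,0.1,30],[0,0,0,0.1,30],[0,0,0,0.1,30],[0,0,0,0.1,30],[0,0,0,0.1,30],[0,0,0,0.1,30],[0,0,0,0.1,30],[0,0,0,0.1,30]]' 90; python3 go.py;python3 shift.py '[[0,0,0,0.1,30],[0,0,0,0.1,30],[0,0,0,0.1,30],[0,0,0,0.1,30],[0,0,0,0.1,30],[0,0,0,0.1,30],[0,0,0,0.05,30],[0,0,0,0,30]]' 90; python3 go.py
```

```text
time: 6.65
ee_pos: [566.9, -187.8, 62.6]
tool_rot: [-1.911, -2.493, 0.001]
ft_force: [-4.8, -0.7, 4.7]
opening: 37.7
grip_force: 89.7
t 6.65 pos [ 566.88 -187.79   62.61] q [-0.4   0.59  1.63 -0.    0.92 -0.66] open 37.7 grip 89.7
F [-4.75 -0.73  4.75] M [-0.12  0.72  0.11]
axes x,y,z: [[-0.25944840771210165, 0.9657569649077338, 9.202096036803651e-05], [0.9657565420031204, 0.25944838137570214, -0.0009159583521777325], [-0.0009084678474011807, -0.00014877409152627208, -0.99999957627613]]
time: 7.32
ee_pos: [566.4, -187.8, 62.6]
tool_rot: [-2.606, -1.753, 0.002]
ft_force: [-6.1, -1.1, 5.5]
opening: 37.9
grip_force: 89.9
t 7.3167 pos [ 566.45 -187.81   62.62] q [-0.4   0.59  1.63 -0.    0.92 -0.01] open 37.9 grip 89.9
F [-6.09 -1.08  5.47] M [-0.18  1.08 -0.03]
axes x,y,z: [[0.3767120142631286, 0.9263301582134548, -0.0007044814066641879], [0.9263286408623067, -0.37671267239976913, -0.001676774169614343], [-0.0018186335551875032, -2.092032904819907e-05, -0.9999983460657982]]
```

```bash
for i in 1; do :; done; python3 shift.py '[[0,0,0,0.1,30],[0,0,0,0.1,30],[0,0,0,0,30]]' 110 | grep -v opening; python3 go.py|sed -n 1,2p; python3 shift.py '[[0,0,0,0.1,30],[0,0,0,0.1,30],[0,0,0,0,30]]'|grep grip; python3 go.py|sed -n 1,2p; python3 shift.py '[[0,0,0,0.1,30],[0,0,0,0,30]]'|grep grip; python3 go.py|sed -n 1,2p
```

```text
time: 7.57
ee_pos: [566.4, -187.7, 62.7]
tool_rot: [-2.77, -1.481, 0.003]
ft_force: [-7.4, -2.0, 7.1]
grip_force: 109.2
t 7.5667 pos [ 566.36 -187.72   62.69] q [-0.4   0.59  1.63 -0.    0.92  0.19] open 37.5 grip 109.2
F [-7.35 -1.99  7.14] M [-0.22  1.29 -0.02]
grip_force: 109.2
t 7.8167 pos [ 566.27 -187.65   62.68] q [-0.4   0.59  1.63 -0.    0.92  0.39] open 38.0 grip 109.2
F [-7.86 -1.46  7.59] M [-0.15  1.34 -0.04]
grip_force: 109.3
t 7.9833 pos [ 566.23 -187.6    62.68] q [-0.4   0.59  1.63 -0.    0.92  0.49] open 37.8 grip 109.3
F [-7.6  -0.91  8.13] M [-0.09  1.44 -0.03]
```

```bash
for i in 1; do python3 shift.py '[[0,0,0,0.05,30],[0,0,0,0.05,30]]' |grep grip; python3 go.py|sed -n 1,2p; python3 shift.py '[[0,0,0,0.05,30],[0,0,0,0.05,30]]' |grep grip; python3 go.py|sed -n 1,2p; python3 shift.py '[[0,0,0,0.05,30]]' |grep grip; python3 go.py|sed -n 1,2p;  done
```

```text
grip_force: 109.3
t 8.15 pos [ 566.2  -187.5    62.69] q [-0.4   0.59  1.63 -0.    0.92  0.59] open 37.8 grip 109.3
F [-8.92  1.15  8.21] M [0.2  1.48 0.11]
grip_force: 109.2
t 8.3167 pos [ 566.16 -187.41   62.7 ] q [-0.4   0.59  1.63 -0.    0.92  0.69] open 37.5 grip 109.2
F [-8.76  2.03  9.41] M [0.25 1.46 0.13]
grip_force: 109.2
t 8.4 pos [ 566.11 -187.42   62.67] q [-0.4   0.59  1.63 -0.    0.92  0.74] open 37.5 grip 109.2
F [-8.96  1.67  8.31] M [0.28 1.43 0.18]
```

```bash
for i in 1; do python3 shift.py '[[0,0,0,0.05,30]]' |grep grip; python3 go.py|sed -n 1,2p; python3 shift.py '[[0,0,0,0.05,30]]' |grep grip; python3 go.py|sed -n 1,2p; python3 shift.py '[[0,0,0,0.05,30]]' 120|grep grip; python3 go.py|sed -n 1,2p;  done
```

```text
grip_force: 109.2
t 8.4833 pos [ 566.09 -187.37   62.67] q [-0.4   0.59  1.63 -0.    0.92  0.79] open 38.3 grip 109.2
F [-9.44  1.76  8.71] M [0.3  1.51 0.18]
grip_force: 109.2
t 8.5667 pos [ 566.08 -187.34   62.67] q [-0.4   0.59  1.63 -0.    0.92  0.84] open 37.6 grip 109.2
F [-9.93  2.34  9.12] M [0.37 1.5  0.13]
grip_force: 118.9
t 8.65 pos [ 566.06 -187.32   62.7 ] q [-0.4   0.59  1.63 -0.    0.92  0.89] open 37.9 grip 118.9
F [-8.71  2.16 10.02] M [0.34 1.52 0.12]
```

```bash
for i in 1; do python3 shift.py '[[0,0,0,0.05,30]]' |grep grip; python3 go.py|sed -n 1,2p; python3 shift.py '[[0,0,0,0.05,30]]' |grep grip; python3 go.py|sed -n 1,2p; python3 shift.py '[[0,0,0,0,30]]' |grep grip; python3 go.py|sed -n 1,2p;  done
```

```text
grip_force: 118.9
t 8.7333 pos [ 566.06 -187.29   62.71] q [-0.4   0.59  1.63 -0.    0.92  0.94] open 37.3 grip 118.9
F [-8.87  2.96 10.98] M [0.42 1.57 0.19]
grip_force: 118.9
t 8.8167 pos [ 566.05 -187.26   62.72] q [-0.4   0.59  1.63 -0.    0.92  0.99] open 37.6 grip 118.9
F [-8.93  2.86 10.46] M [0.43 1.5  0.15]
grip_force: 118.9
t 8.9 pos [ 566.04 -187.32   62.71] q [-0.4   0.59  1.63 -0.    0.92  0.99] open 37.2 grip 118.9
F [-8.6   2.68 10.12] M [0.26 1.51 0.03]
```

```bash
for i in 1; do python3 shift.py '[[0,0,0,0.05,30],[0,0,0,0.05,30]]' |grep grip; python3 go.py|sed -n 1,2p; python3 shift.py '[[0,0,0,0.05,30],[0,0,0,0.05,30]]' |grep grip; python3 go.py|sed -n 1,2p; python3 shift.py '[[0,0,0,0,30]]' |grep grip; python3 go.py|sed -n 1,2p;  done
```

```text
grip_force: 118.8
t 9.0667 pos [ 566.05 -186.83   62.72] q [-0.4   0.59  1.63  0.    0.92  1.09] open 37.5 grip 118.8
F [-8.76  7.76 10.5 ] M [1.41 1.42 0.92]
grip_force: 118.8
t 9.2333 pos [ 566.1  -186.28   62.66] q [-0.4   0.59  1.63 -0.    0.92  1.19] open 37.6 grip 118.8
F [-7.75  9.36 10.88] M [1.78 1.26 2.87]
grip_force: 118.9
t 9.3167 pos [ 566.11 -186.3    62.68] q [-0.4   0.59  1.63 -0.    0.92  1.19] open 37.6 grip 118.9
F [-7.95  8.6  10.73] M [1.49 1.4  2.  ]
```

The knob has hit its stop (2.9 N m), so the jaws are tight. I'll relieve most of the twist and lift straight up.

```bash
python3 shift.py '[[0,0,0,-0.06,30],[0,0,0,0,30],[0,0,0,0,30]]' |grep force; python3 shift.py '[[0,0,-4,0,30],[0,0,-6,0,30],[0,0,-8,0,30],[0,0,-10,0,30],[0,0,-10,0,30],[0,0,-10,0,30],[0,0,-10,0,30],[0,0,-10,0,30],[0,0,-6,0,30],[0,0,0,0,30]]'; python3 go.py; python3 shift.py '[[0,0,-10,0,30],[0,0,-15,0,30],[0,0,-15,0,30],[0,0,-15,0,30],[0,0,-15,0,30],[0,0,-8,0,30],[0,0,0,0,30],[0,0,0,0,30]]';python3 go.py; python3 look.py scene s5.png; python3 - <<'E'
from geo import *
import cv2
s=cv2.imread('pics/s5.png');z=cv2.resize(s[180:300,240:340],(500,600),interpolation=cv2.INTER_CUBIC)
cv2.imwrite('pics/z7.png',z)
E
```

```text
ft_force: [-7.9, 7.3, 11.2]
grip_force: 118.9
time: 10.4
ee_pos: [568.0, -188.0, 138.2]
tool_rot: [3.14, 0.075, 0.004]
ft_force: [0.6, -0.7, -6.5]
opening: 37.5
grip_force: 125.1
t 10.4 pos [ 568.02 -188.03  138.21] q [-0.4   0.5   1.58 -0.    1.07  1.13] open 37.5 grip 125.1
F [ 0.58 -0.66 -6.53] M [-0.02  0.01  0.  ]
axes x,y,z: [[0.9988567943520691, 0.047744982014376706, 0.0023496955452808124], [0.047742411454402105, -0.9988590323953498, 0.001138222625252717], [0.002401359037553903, -0.001024741271203553, -0.9999965916842418]]
time: 11.07
ee_pos: [567.1, -187.6, 214.1]
tool_rot: [-3.141, -0.075, 0.0]
ft_force: [-0.6, -0.3, -6.6]
opening: 37.4
grip_force: 125.1
t 11.0667 pos [ 567.14 -187.63  214.06] q [-0.4   0.42  1.5  -0.    1.22  1.13] open 37.4 grip 125.1
F [-0.6  -0.29 -6.57] M [-0.04 -0.02 -0.03]
axes x,y,z: [[0.9988582855903521, 0.04777069855222612, -0.0002926898274120544], [0.047770662687407296, -0.9988583219446678, -0.0001283288279511579], [-0.00029848602761469443, 0.00011420032606177611, -0.9999999489321871]]
```

View pics/z7.png

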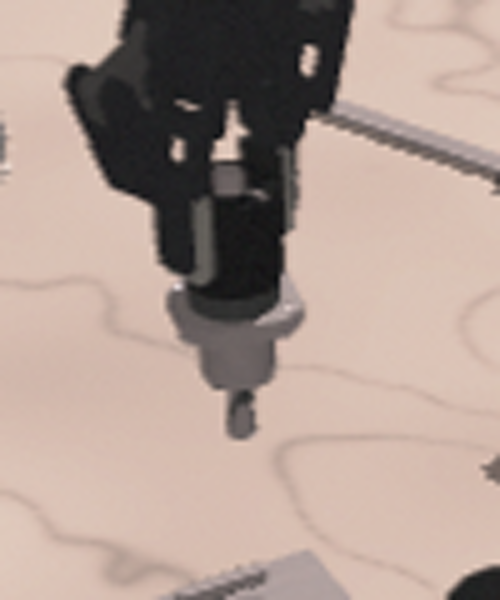

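z7 shows the chuck and bit lifted clear, tip at about (288,267), and the force step is 6.6 N. That was my last viewing, so the ring gets measured numerically from the first pictures.

```bash
python3 - <<'E'
import cv2,numpy as np
np.set_printoptions(linewidth=250)
t=cv2.imread('pics/t0.png',0);print('top cols 240-271, rows 201-233');print(t[201:234,240:272])
s=cv2.imread('pics/s0.png',0);print('scene cols 383-415 rows 200-232');print(s[200:230,383:415])
E
```

```text
top cols 240-271, rows 201-233
[[107 107 107 ... 109 108 108]
 [108 107 108 ... 108 109 108]
 [108 108 108 ... 108 109 110]
 ...
 [109 109 108 ... 106 106 108]
 [109 109 109 ... 108 107 106]
 [108 109 108 ... 105 107 107]]
scene cols 383-415 rows 200-232
[[197 198 199 199 199 199 199 199 199 198 198 198 198 197 197 197 196 197 196 196 196 197 194 194 193 194 194 193 192 191 136 103]
 [198 199 198 198 198 198 198 198 198 197 198 197 196 197 197 197 196 196 171 148 169 191 194 194 194 195 193 193 192 192 190 191]
 [198 198 198 197 197 198 197 197 197 197 197 196 196 195 196 195 172 136 127 138 135 128 138 169 190 193 192 192 192 192 192 192]
 [197 197 197 198 197 196 196 197 197 195 194 195 175 165 153 124 113 112 116 148 157 135 124 126 138 167 188 193 192 193 193 193]
 [196 197 196 196 196 196 196 196 156 119  90  82  80  78  77  74  76  74  74  80  83 100 110 119 123 124 137 167 188 192 193 192]
 [195 196 196 196 197 154 135 100  77  75  72  72  73  73  73  73  73  72  73  73  75  74  73  84 106 121 123 125 125 137 168 188]
 [196 196 195 195 155  97  76  74  73  73  69  73  68  63  
[... 2385 characters left out ...]
 44  47  46  61  72 108 122 124 124 124 124]
 [ 71  70  70  71  73  79  87  86  89  81  65  56  48  46  45  46  45  45  46  45  54  66  69  84  88  83 114 125 126 125 124 124]
 [ 70  71  69  70  70  73  83  88  87  90  92  92  92  94  86  80  82  84  84  91  93  93  91  89  88  76 114 124 125 123 124 125]
 [ 69  71  69  70  72  71  72  81  87  89  93  94  95  95  95  94  94  94  95  95  93  93  93  84  75 112 125 124 125 124 125 124]
 [ 71  70  70  70  70  68  70  70  70  73  84  89  94  96  98  95  95  95  94  95  90  83  75  72 113 124 125 123 125 124 126 124]
 [ 70  72  71  71  70  70  70  70  70  71  71  72  72  75  76  76  77  75  73  72  74  72  71  71 114 126 125 125 125 125 124 124]]
```

```bash
python3 - <<'E'
import cv2,numpy as np,sys
np.set_printoptions(linewidth=250,threshold=sys.maxsize)
t=cv2.imread('pics/t0.png',0);print('top cols 241-269, rows 202-231');print(t[202:232,241:270])
print('knob cols 380-402 rows 206-230');print(t[206:230,380:402])
E
```

```text
top cols 241-269, rows 202-231
[[107 108 109 109 108 108 109 109 108 108 108 108 107 108 108 107 107 107 108 109 110 110 111 109 110 109 109 109 108]
 [108 108 109 110 110 109 108 109 109 109 109 108 105 106 105 106 107 108 109 109 109 110 110 110 109 109 108 109 108]
 [109 109 110 110 109 109 110 109 108 106 102  97  93  90  91  93  94 101 104 106 109 109 110 109 109 108 109 109 108]
 [108 109 109 110 111 110 109 104  98  88  78  74  72  69  69  70  72  75  83  93 104 109 110 110 108 109 109 109 110]
 [109 109 110 109 110 108 100  88  76  68  62  61  60  60  59  59  59  60  64  73  89 101 109 110 108 109 109 109 109]
 [108 108 109 109 106  99  83  69  61  59  60  59  60  61  60  59  59  58  58  59  69  86 100 103 104 103 104 106 108]
 [108 108 109 106  96  82  67  61  60  59  59  59  58  58  57  59  60  58  58  58  60  65  75  79  79  79  80  89 100]
 [108 109 109 101  81  67  61  61  61  59  58  54  55  55  55  57  59  60  60  59  58  59  60  61  62  64  64  70  76]
 [109 110 105  91  70  60  59  60  57  54  56  58  61  64  62  57  58  59  61  60  60  59  58  59  60  62  61  62  63
[... 4017 characters left out ...]
9  20  46  62  36  15  14  12  19  38  63  78  79  79  79  78]
 [128 138 140 119  80  38  13  10  15  21  13  10   8  16  31  56  73  79  79  80  80  79]
 [126 127 138 134 115  79  48  23  10   8  10  13  23  38  55  71  78  79  79  79  79  80]
 [129 120 127 131 128 117  99  73  61  55  52  45  52  67  73  78  78  78  78  78  79  79]
 [137 131 120 113 116 123 121 118 116 112 110  94  93  99  91  80  78  78  78  78  77  78]
 [139 134 128 127 126 118 113 117 123 127 130 128 133 135 113  92  91  93  93  93  94  93]
 [128 121 125 132 132 129 127 126 116 113 119 123 119 110  99 105 121 127 127 128 129 126]
 [127 123 123 122 121 127 130 130 128 130 130 116 100  91 104 125 137 137 138 138 139 133]]
```

```bash
python3 - <<'E'
from geo import *
import cv2,sys
np.set_printoptions(precision=1,suppress=True,linewidth=250,threshold=sys.maxsize)
kt,ks=plane('top',(390.4,216.2),132),plane('scene',(288.4,281.0),132)
rt,rs=plane('top',(254.1,215.6),138),plane('scene',(398.3,209.9),138)
print(kt,ks,rt,rs,'diff',rt-kt,rs-ks)
print(tri((390.4,216.2),(288.4,281.0)),tri((254.1,215.6),(398.3,209.9)))
s=cv2.imread('pics/s5.png',0)
for r in (236,240,250,254,262): print(r,s[r,270:302])
for z in (192,209,216,180): print(z,proj('scene',(567.1,-187.6,z)))
E
```

```text
[ 565.5 -186.4  132. ] [ 567.7 -185.3  132. ] [564.8 184.1 138. ] [567.4 182.2 138. ] diff [ -0.7 370.4   6. ] [ -0.3 367.4   6. ]
(array([ 566.4, -185.6,  131.4]), np.float64(2.2909375648966774)) (array([565.4, 184.5, 136.2]), np.float64(0.5316830226257793))
236 [197 196 196 197 191 184 136  72  70  91  94  65  31  22  23  23  25  25  28  25  21  24  25  26  24  31 145 165 178 194 197 199]
240 [195 196 195 128  91  93  94  76  52  44  47  49  47  48  44  44  47  50  48  46  49  46  47  46  49  88 150 152 160 165 165 190]
250 [190 189 190 188 184 180 176 177 183 148 104  91  95  96  99 101 103 103 101 101  99  97  95  91  85 176 195 196 196 197 196 197]
254 [191 191 191 190 190 191 192 192 192 192 128  92  95  99 100  98 101 101 101 102 100  98  95  91 119 177 193 193 195 194 194 195]
262 [192 191 192 192 193 192 193 193 193 193 193 193 193 193 193 126  65  92 101  96  90 175 194 194 196 194 195 195 196 195 196 196]
192 (np.float64(285.8806326465446), np.float64(256.48062939842487))
209 (np.float64(285.44734893888295), np.float64(249.1794457976668))
216 (np.float64(285.26704596374185), np.float64(246.14119371943335))
180 (np.float64(286.1826221191272), np.float64(261.569398133166))
```

```bash
python3 go.py 566.3 181.5 200 | tail -1; python3 shift.py '[[0,-10,0,0,30],[-1,-25,0,0,30],[-1,-30,0,0,30],[-1,-35,0,0,30],[-1,-35,0,0,30],[-2,-35,0,0,30],[-2,-35,0,0,30],[-2,-35,0,0,30],[-2,-35,0,0,30],[-2,-30,0,0,30]]'; python3 go.py 566.3 181.5 200 | tail -1
```

```text
tool shift [  17.09 -368.63   13.64]
time: 11.95
ee_pos: [537.5, 118.8, 213.6]
tool_rot: [-3.14, -0.076, 0.002]
ft_force: [0.8, 0.4, -5.1]
opening: 37.5
grip_force: 125.1
tool shift [ 31.79 -61.2   13.56]
```

```bash
python3 shift.py '[[8,-20,0,0,30],[8,-18,0,0,30],[8,-13,0,0,30],[7.8,-10.2,0,0,30],[0,0,5,0,30],[0,0,5,0,30],[0,0,5,0,30],[0,0,5,0,30],[0,0,0,0,30],[0,0,0,0,30]]'; python3 go.py 566.3 181.5 192; python3 look.py scene s6.png; python3 - <<'E'
from geo import *
import cv2,sys
np.set_printoptions(linewidth=250,threshold=sys.maxsize)
s=cv2.imread('pics/s6.png',0)
for r in range(176,220,2): print(r,s[r,380:416])
o=arm.get_obs()['ee_pos'];print([np.round(proj('scene',(o[0],o[1],z)),1) for z in (o[2]-14.6+13,o[2]-14.6)])
E
```

```text
time: 12.78
ee_pos: [567.3, 178.5, 194.0]
tool_rot: [3.14, 0.074, -0.001]
ft_force: [-0.3, 0.4, -6.4]
opening: 37.1
grip_force: 125.2
t 12.7833 pos [567.27 178.5  194.03] q [ 0.23  0.43  1.53 -0.    1.18  1.75] open 37.1 grip 125.2
F [-0.3   0.43 -6.39] M [ 0.05 -0.02 -0.04]
axes x,y,z: [[0.9988814124661041, 0.047278308394011315, -0.0008278798956952059], [0.04727848671167628, -0.9988817276464212, 0.00019715058871229847], [-0.0008176331541625653, -0.00023607096716895442, -0.9999996378731961]]
tool shift [-0.83 -3.04  2.03]
176 [204 203 203 205 204 203 204 204 203 202 165 102  56  35  29  28  30  70  89  81  46  25  25  23  26  21  20  23  26  57 162 133 104 102 102 103]
178 [207 206 205 206 205 204 206 204 205 204 204 202 155  80  69  89  92  94  93  60  29  22  27  24  25  22  24  23  22  41 100 112 112 111 111 110]
180 [207 207 206 206 207 207 206 205 206 199 185 167 140  79  24  22  24  23  25  21  23  25  25  21  26  25  22  24  55 123 121 113 107 102 105 111]
182 [207 207 207 207 207 207 207 206 187 123  94  92  82  53  42  45  46  42  40  42  36  36  35  39  42  43  44  44  95 1
[... 2074 characters left out ...]
  46  45  42  57  72  74  75  76  76 117 127 126 128]
212 [187 170 140 131 129  79  53  70  74  75  75  76  74  66  66  75  78  77  79  79  70  61  54  48  52  69  75  74  75  75  75  68  99 123 128 126]
214 [128 129 128 128 128  77  41  43  43  47  44  46  45  48  46  47  68  77  76  76  76  76  75  73  74  75  76  76  78  71  57  48 113 127 128 128]
216 [128 128 128 127 128  80  39  43  43  44  46  45  48  49  46  50  49  64  68  68  68  65  64  68  64  54  50  49  46  44  46  49 115 129 129 128]
218 [128 128 127 128 112  66  40  43  46  44  45  45  46  47  45  47  49  49  49  49  49  49  46  49  48  47  45  46  44  46  46  65 117 129 129 129]
[array([398.5, 189.8]), array([398.3, 194.8])]
```

```bash
python3 - <<'E'
from geo import *
import cv2
np.set_printoptions(precision=1,suppress=True,linewidth=200)
print(plane('scene',(399.4,207.1),147.4)-plane('scene',(398.35,209.9),138))
s=cv2.imread('pics/s6.png',0);print(s[200:212,396:404])
# seated chuck check: bit tip in s5, TCP 214.06
s=cv2.imread('pics/s5.png',0);print(s[258:272,284:292]); print(proj('scene',(567.1,-187.6,167.4)))
E
```

```text
[ 3.5 -1.3  9.4]
[[203 145 100  66  56  52 110 186]
 [202 143  77  60  89  96 135 173]
 [201 137  68  88  96  96 135 140]
 [171 117  73  94  98 111 150 161]
 [ 82  64  88  99  97  87  85  86]
 [ 68  73  92  98  98  89  79  76]
 [ 69  84  95  99  97  96  81  75]
 [ 51  59  82  88  89  80  58  51]
 [ 47  49  51  48  47  50  48  47]
 [ 49  48  47  49  49  47  45  46]
 [ 48  49  47  49  48  47  46  46]
 [ 48  49  48  47  47  45  49  47]]
[[190 141 102  79  56  52 109 178]
 [193 145  96  62  48  48  80 174]
 [193 142  80  59  61  68 123 181]
 [193 135  69  80  96  94 140 186]
 [193 126  65  92 101  96  90 175]
 [193 127  84  96 101 100  94 176]
 [192 117  89  99 101  99  95 176]
 [193 130  95  99 101 100  85 144]
 [193 138  99 100 100  99 117 175]
 [193 175 135 107 102 130 175 191]
 [194 194 193 193 192 193 194 194]
 [195 194 194 194 194 194 195 194]
 [195 194 195 195 195 194 195 195]
 [195 195 194 194 195 195 195 194]]
(np.float64(286.4963367528116), np.float64(266.85574538849045))
```

```bash
python3 shift.py '[[-1.5,-0.8,0,0,30],[-1.5,-0.8,0,0,30],[0,0,0,0,30],[0,0,8,0,30],[0,0,8,0,30],[0,0,8,0,30],[0,0,8,0,30],[0,0,2,0,30],[0,0,0,0,30],[0,0,0,0,30]]'; python3 go.py|sed -n 1,2p; python3 shift.py '[[0,0,4,0,30],[0,0,4,0,30],[0,0,0,0,30]]'; python3 go.py|sed -n 1,2p
```

```text
time: 13.67
ee_pos: [564.6, 180.4, 160.3]
tool_rot: [3.141, 0.075, -0.0]
ft_force: [0.7, -0.6, -5.2]
opening: 37.2
grip_force: 125.2
t 13.6667 pos [564.59 180.38 160.34] q [ 0.23  0.46  1.57 -0.    1.11  1.75] open 37.2 grip 125.2
F [ 0.75 -0.59 -5.18] M [ 0.04 -0.04 -0.01]
time: 13.92
ee_pos: [564.6, 180.5, 152.1]
tool_rot: [-3.141, -0.075, -0.001]
ft_force: [0.3, 0.6, -4.9]
opening: 37.5
grip_force: 125.4
t 13.9167 pos [564.63 180.48 152.13] q [0.23 0.47 1.58 0.   1.09 1.75] open 37.5 grip 125.4
F [ 0.26  0.62 -4.85] M [ 0.07 -0.11 -0.  ]
```

Nose at ring level with no contact; going further under guard.

```bash
python3 shift.py '[[0,0,2,0,30],[0,0,2,0,30],[0,0,0,0,30]]'|grep -E 'ee|ft'; python3 go.py|sed -n 2p; python3 shift.py '[[0,0,3,0,30],[0,0,3,0,30],[0,0,0,0,30]]'|grep -E 'ee|ft'; python3 go.py|sed -n 2p
```

```text
ee_pos: [564.2, 180.5, 148.0]
ft_force: [-1.6, 2.0, -5.0]
F [-1.56  2.04 -4.98] M [ 0.38  0.3  -0.02]
ee_pos: [563.9, 180.3, 141.3]
ft_force: [-2.6, 1.2, -6.3]
F [-2.6   1.21 -6.26] M [0.34 0.33 0.05]
```

The nose is in with only a slight side force. I'll ease off sideways and continue down to the flange.

```bash
python3 shift.py '[[-0.6,-0.3,3,0,30],[0,0,4,0,30],[0,0,4,0,30],[0,0,0,0,30]]'|grep -E 'ee|ft'; python3 go.py|sed -n 2p; python3 shift.py '[[0,0,3,0,30],[0,0,3,0,30],[0,0,0,0,30]]'|grep -E 'ee|ft'; python3 go.py|sed -n 2p
```

```text
ee_pos: [563.5, 180.4, 130.3]
ft_force: [-1.0, 0.6, -7.2]
F [-0.96  0.57 -7.19] M [ 0.05  0.09 -0.01]
ee_pos: [564.0, 180.7, 125.4]
ft_force: [-2.4, 0.7, 1.5]
F [-2.45  0.65  1.51] M [0.14 0.55 0.01]
```

```bash
python3 shift.py '[[0,0,3,0,30],[0,0,3,0,30],[0,0,3,0,30],[0,0,0,0,30]]'|grep -E 'ee|ft'; python3 go.py|sed -n 2p; python3 shift.py '[[0,0,1.5,0,30],[0,0,1.5,0,30],[0,0,0,0,30]]'|grep -E 'ee|ft'; python3 go.py|sed -n 2p
```

```text
ee_pos: [564.1, 180.8, 116.7]
ft_force: [-5.7, 1.0, 8.1]
F [-5.69  1.05  8.1 ] M [-0.01  0.98 -0.02]
ee_pos: [564.2, 180.8, 114.6]
ft_force: [-6.8, 0.2, 11.5]
F [-6.79  0.15 11.52] M [-0.05  1.19 -0.03]
```

```bash
python3 shift.py '[[-0.6,0,1,0,30],[0,0,1,0,30],[0,0,0,0,30]]'|grep -E 'ee|ft'; python3 go.py|sed -n 2p; python3 shift.py '[[0,0,1,0,30],[0,0,0,0,30],[0,0,0,0,30]]'|grep -E 'ee|ft'; python3 go.py|sed -n 2p
```

```text
ee_pos: [564.4, 180.8, 114.5]
ft_force: [-11.0, -0.8, 27.4]
F [-10.99  -0.79  27.39] M [-0.42  1.95 -0.01]
ee_pos: [564.5, 180.9, 114.4]
ft_force: [-14.3, -2.7, 35.4]
F [-14.3  -2.7  35.4] M [-0.63  2.54  0.09]
```

The ring is hard on its stop: z has stopped at 114.4, 12 mm below first contact, with Fz at 35 N. I'll settle, check and hand in.

```bash
python3 shift.py '[[0,0,0,0,30],[0,0,0,0,30],[0,0,0,0,30],[0,0,0,0,30]]'; python3 -c "
from bench import arm, viewer, job
print(job.finish_job())"
```

```text
time: 16.42
ee_pos: [564.5, 180.9, 114.4]
tool_rot: [-3.14, -0.075, -0.006]
ft_force: [-14.0, -2.8, 34.7]
opening: 37.3
grip_force: 129.9
the job is handed in; nothing more can be done
None
```

I tightened the bit until the knob hit its stop, then lifted the chuck with the bit in it and set it in the sharpener port. The ring is pressed onto its stop (about 12 mm of travel, 35 N), and I handed the job in with the gripper still holding it down; no verdict was returned.

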